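Feed the coffee jar into the brace and twist off its cap

TASK

Swing the red-knobbed feed lever of the jar brace away from you to its stop, so that it pushes the square amber jar fully home between the steel cheeks, and let the lever spring all the way back. Then twist the tight black cap anticlockwise (seen from above) about 70 degrees until its lugs come free, keeping the jar standing in the brace, and lift the cap straight up. Finish while still holding the cap, level, directly over the open jar with its lower rim about 20 mm above the mouth; leave the other things on the worktop alone.

Things in the scene. Friction and masses are not known exactly. Their poses are not given: they have to be found in the camera images.
- brace: Fixed jar brace: wooden base 150x165x12 mm, two steel cheeks and a back stop, 52 mm high. Origin: on the worktop below the jar's home place; x: the feed direction (away from the robot), y left, z up. The jar stands on the base; cheeks' inner faces 64.4 mm apart, from x = -12 to +33 mm; back stop at x = 32.5 mm. Home: jar's centre within 4 mm of the origin along x
- feed_lever (a joint): Angle of the sprung feed lever about its vertical pivot: 0 at rest, 0.42 rad at its stop; grows anticlockwise seen from above, carrying the red knob along the brace's +x by about 82 mm. It needs about 2.5 N at the knob at rest, 7 N at the stop with the jar in front of it, and swings back to 0 in about a second when let go
- lever_knob (a point): Centre of the upright red knob at the lever's free end: cylinder of 22 mm diameter, 40 mm high, its centre 86 mm and top 106 mm above the worktop. At rest it stands at about (-0.062, -0.124) m in the brace's x, y; at the stop at (0.020, -0.110)
- lever_hinge (a point): Point on the lever's vertical pivot axis, at the height of the knob's centre, at (-0.055, 0.075) m in the brace's x, y; the knob circles it at 200 mm radius
- jar: Loose square amber glass jar, 62 x 62 mm, square with the brace; 0.6 kg. Origin: centre of its underside, z up. The shoulder is 66 mm (at the neck 72 mm) above the underside. It starts 20 to 30 mm short of home, just in the mouth of the brace
- jar_mouth (a point): Centre of the jar's mouth, at the top of the neck and inner seal, 105 mm above the jar's underside; hidden inside the cap until that is lifted
- cap_center (a point): Centre (half-way up, on the axis) of the black ribbed twist-off cap: 52 mm diameter, 32 mm high, z up. On the jar its rim is 80, its centre 96, its top 112 mm above the jar's underside; fingers may reach 24 mm below the centre before they meet the jar's shoulder. Lifting 12 mm frees the lugs, lifting 26 mm brings the rim clear of the mouth
- cap_turn (a joint): How far the cap is unscrewed: 0 tight, grows anticlockwise from above. About 0.25 N m turns it throughout. Lugs are free from 1.0 rad on; hard stop at 1.45 rad; 0.1 rad of play before it follows the cap. The cap does not rise as it turns and cannot come off before it is free: the jar would come up with it
Things that resemble listed ones, but are neither listed nor needed, are in the scene too. Of the things like the jar, leave any that is pink; of the rest the smaller one is meant.

How it is judged:
On the way, in this order (a step that is already met when the one before it is completed fails the run):
1. the lever is swung to its stop and the jar is home in the brace, cap still tight (value of joint feed_lever above 0.385 rad and x of jar in the frame of brace above -0.007 m and value of joint cap_turn below 0.3 rad), for 0.1 s.
2. the lever has sprung back to rest, jar still home, cap still tight (value of joint feed_lever below 0.05 rad and x of jar in the frame of brace above -0.007 m and value of joint cap_turn below 0.3 rad), for 0.1 s.
3. the cap is turned until its lugs are free, jar home in the brace (value of joint cap_turn above 0.92 rad and x of jar in the frame of brace above -0.01 m), for 0.1 s.
At the end, for the whole second after the job is handed in: The fingers hold the cap level (0.2 rad), at rest and touching nothing else, within 20 mm of the jar's axis, its rim 2 to 50 mm above the mouth; the jar stands upright in the brace within 10 mm of home; the lever is back at rest (below 0.05 rad) (all of step 3 and z of cap_center in the frame of jar_mouth between 0.018 and 0.066 m and horizontal distance between cap_center and jar_mouth below 0.02 m and angle between cap_center's own z axis and vertical below 0.2 rad and contact force between the fingers and cap above 1 N and contact force between cap and jar below 0.05 N and contact force between cap and brace below 0.05 N and linear speed of each of cap, jar below 0.02 m/s and value of joint feed_lever below 0.05 rad and z of jar in the frame of brace below 0.016 m and angle between jar's own z axis and vertical below 0.08 rad); the arm keeps its last pose, push and grip.
It fails at once if the jar is lifted or tipped in the brace (z of jar in the frame of brace above 0.022 m or angle between jar's own z axis and vertical above 0.15 rad).
It fails at once if a bystander (tin, pepper mill, spice jar, lemon, garlic) is disturbed (distance of any of tin, pepper, spice, lemon, garlic from where it was at the start of the episode above 0.015 m).
It also fails if it takes over 54 s, if anything falls off the work surface, if the arm or the gripper's body presses on something with over 40 N, if the wrist force passes 120 N, or if a joint passes its speed limit or range.

ROBOT

A 7-joint arm with a two-finger parallel gripper is mounted at the origin on a cart in front of the work surface, level with it; the furniture and walls round the work are solid. World frame = base frame: x ahead of the robot, y to its left, z up, the work surface at z = 0. Lengths are in m, angles in rad, forces in N, time in s.
With the tool pointing down it reaches from about 0.4 to 0.875 m from the base axis. Payload 4.4 kg.
Tool frame: the origin (TCP) lies midway between the tips of the shut fingers; the grasp point (between the pads) lies 19 mm behind it; z points along the fingers, y is the line along which they close (so a half turn about z gives the same grasp; the last joint's range is limited). The gripper opens to 85 mm and grips with 20 to 120 N. Pads are 22 mm wide; open, the fingers measure 114 mm over their backs; the gripper's body (76 mm by 85 mm) begins 54 mm behind the grasp point. The pads swing forward as they close: fully open they stand 13 mm farther back than shut.
Start: joints at [1.131, 0.628, 0.038, 1.517, -0.027, 0.996, -0.02], TCP at [0.237, -0.605, 0.231] pointing down, gripper open.
Joint ranges: [-3.06, 3.06], [-0.37, 2.12], [-1.25, 1.32], [0.18, 2.47], [-1.1, 4.24], [0.23, 1.98], [-2.94, 2.94]. Speed limits (rad/s): [2.57, 2.57, 3.14, 3.14, 3.14, 3.14, 3.14].

INTERFACE

Orientations are given as a unit quaternion [w, x, y, z].
In Python, from station import r gives the robot as it stands.
- The arm moves only by the tool arm_command, never from a script. Its argument "series" is a list of rows, each an object of numbers: "x", "y", "z": the shift along the world's x, y, z in cm; "ax", "ay", "az": the turn, a rotation vector about the world's x, y, z in degrees; "gripper": the closure, from -1 (fully open) to 1 (shut). A call has 1 to 8 rows; each row is the pose to reach, as a shift and turn from the pose commanded when the call began; what a row does not reach only later rows make up. A row lasts 1/8 s, in which the tool goes at most 62.5 mm and 10.7 degrees, less where a joint would pass 70% of its speed; a pose out of reach is approached as far as the arm can. A call with a gripper value outside its range is refused whole. The fingers move at their own pace and stop on an object; "squeeze" is the grip in N (left out, the last holds). Time passes only in rows, so rows that repeat a pose let the fingers close. It gives the time, the measured TCP pose, the force, the opening and the grip force at its end, in the units of the state.
- r.get_state(): the state, without advancing time (a new reading comes with each control period).
- r.camera(name): name is "side" or "top"; returns a dict with "color" (400x640x3 uint8, red, green, blue), "fx", "fy", "cx", "cy" (pixels), "xyz" and "rotation" of the camera in the world. Camera axes: x right, y up, looking along -z (the intrinsics and any distortion apply to the point x, -y, -z); pixel columns grow to the right and rows downward; lengths in m; the calibration is good to about 2 mm. A picture is of the moment at which its call begins. There is no depth.
- r.close_job(): hands the job in; it is judged then, once.
The state is a dict: "clock": time; "joint_pos": joint angles; "joint_velocities": joint speeds; "effort": joint torques, N m; "tool_pos": TCP position; "ee_rot": TCP orientation; "contact_force": force on the tool from outside, world axes, zero at the start; "moment": the same for the moment, N m; "width": finger opening in m; "gripper_force": force on a finger pad.
Only numpy, scipy, OpenCV 4.12 (cv2) and the standard library are available. Lean on these libraries where they do the work, as an engineer would, in place of code of your own. Each camera call takes 0.05 s, during which the arm holds its last target. There are 200 camera calls.

## Working session

There is one attempt and no reset: what is moved stays moved. The work goes in short steps, Python scripts to look and compute and a tool call to move; the robot and the scene stay as the last step left them, time stands still between calls to the robot, and variables do not carry over. Pictures are saved under pics/ and viewed, at most 10 in all, crops included, and the job is handed in when it is done.

Besides the shell and the picture viewer there is one more tool, called after "Request:" in YAML: its name, and indented under it one key for each argument. arm_command: Moves the arm, as the interface text tells. Its arguments: {"type":"object","properties":{"series":{"type":"array"},"squeeze":{"type":"number"}},"required":["series"]}

```bash
mkdir -p pics; cat > h.py <<'E'
import numpy as np, cv2
from station import r
def snap(n,f):
    c=r.camera(n); cv2.imwrite(f,c["color"][:,:,::-1]); np.save(f[:-4]+'.npy',c,allow_pickle=True); return c
def ray(c,u,v):
    d=np.array([(u-c["cx"])/c["fx"],-(v-c["cy"])/c["fy"],-1.]); return np.array(c["xyz"]),np.array(c["rotation"])@d
def onz(c,u,v,z):
    o,d=ray(c,u,v); return o+d*(z-o[2])/d[2]
def proj(c,p):
    q=np.array(c["rotation"]).T@(np.array(p)-np.array(c["xyz"])); return c["cx"]+c["fx"]*q[0]/-q[2], c["cy"]-c["fy"]*q[1]/-q[2]
def tri(c1,p1,c2,p2):
    o1,d1=ray(c1,*p1);o2,d2=ray(c2,*p2)
    A=np.stack([d1,-d2],1);t=np.linalg.lstsq(A,o2-o1,rcond=None)[0]
    a,b=o1+d1*t[0],o2+d2*t[1]; return (a+b)/2,np.linalg.norm(a-b)
E
python3 - <<'E'
from h import *
for n in("top","side"):
    c=snap(n,f"pics/{n}0.png"); print({k:v for k,v in c.items() if k!="color"})
print(r.get_state())
E
```

```text
{'fx': 434.90184732005787, 'fy': 434.90184732005787, 'cx': 318.5296862089371, 'cy': 198.9435358671587, 'xyz': array([ 3.87392664e-01, -4.84002251e-04,  9.56203842e-01]), 'rotation': array([ 0.71265847,  0.0225672 , -0.03638034, -0.70020361])}
{'fx': 381.3153055650565, 'fy': 381.3153055650565, 'cx': 318.7880601702154, 'cy': 193.6755300726457, 'xyz': array([0.18593057, 0.67139262, 0.55194914]), 'rotation': array([-0.14065867, -0.08719294,  0.47977785,  0.86164131])}
{'clock': 0.1, 'joint_pos': array([ 1.13119217,  0.62923431,  0.03845321,  1.51828199, -0.02701104,
        0.99629179, -0.01997305]), 'joint_velocities': array([ 0.00173469, -0.00302985,  0.00065319, -0.00301799,  0.00011187,
       -0.00144151,  0.00012604]), 'effort': array([ 3.28978676e-03, -5.64529467e+01,  1.23064287e+00, -1.93970811e+01,
        1.12876471e-02,  5.47943346e-03,  6.18159493e-05]), 'tool_pos': array([ 0.23717471, -0.6045794 ,  0.23048924]), 'ee_rot': array([-8.32772630e-04,  9.82582956e-01,  1.85822532e-01, -1.63591104e-04]), 'contact_force': array([ 0.94342853,  0.45894504, -0.05548206]), 'moment': array([ 0.00679081, -0.02331442,  0.02089785]), 'gripper_force': 0.0, 'width': 0.08574039603023889}
```

```bash
python3 - <<'E'
s=open('h.py').read()
s=s.replace('c=r.camera(n); cv2','c=r.camera(n); w,x,y,z=c["rotation"]; c["rotation"]=Rotation.from_quat([x,y,z,w]).as_matrix(); cv2').replace('import numpy','from scipy.spatial.transform import Rotation\nimport numpy',1)
s+='''
def load(f): return np.load(f,allow_pickle=True).item()
'''
open('h.py','w').write(s)
E
python3 - <<'E'
from h import *
for n in("top","side"): snap(n,f"pics/{n}0.png")
E
```

```text
(no output)
```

View pics/top0.png

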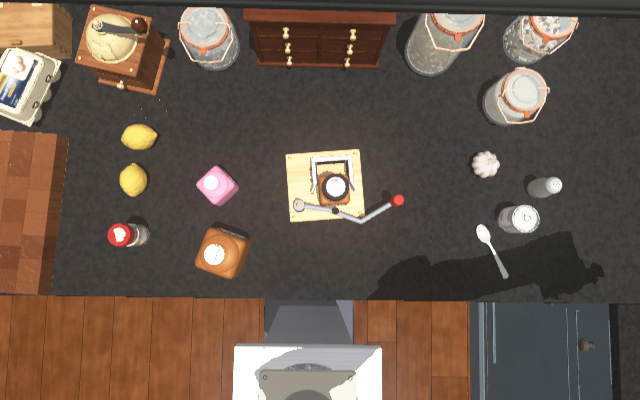

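View pics/side0.png

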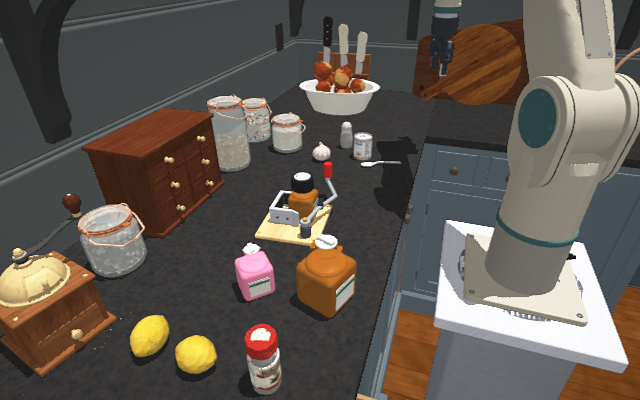

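The top view shows three jars: a pink one at (217,186), a large orange one at (223,252), and a small amber one with a black-rimmed cap at (334,187) standing in the wooden brace. The small amber one is meant: it isn't pink and it's the smaller of the other two. The red knob is at (398,200). I'll confirm this in a crop and measure.

```bash
python3 - <<'E'
from h import *
t=load('pics/top0.npy');s=load('pics/side0.npy')
a=cv2.resize(t["color"][140:235,275:415],None,fx=5,fy=5,interpolation=cv2.INTER_CUBIC)
b=cv2.resize(s["color"][150:250,250:350],None,fx=4,fy=4,interpolation=cv2.INTER_CUBIC)
cv2.imwrite('pics/crop.png',a[:,:,::-1]);cv2.imwrite('pics/crop2.png',b[:,:,::-1])
def red(c,u0,u1,v0,v1):
    h=cv2.cvtColor(c["color"],cv2.COLOR_RGB2HSV);m=((h[...,0]<6)|(h[...,0]>174))&(h[...,1]>170)&(h[...,2]>100)
    v,u=np.nonzero(m[v0:v1,u0:u1]);return u.mean()+u0,v.mean()+v0,len(u),(u.min()+u0,u.max()+u0,v.min()+v0,v.max()+v0)
k1=red(t,380,415,185,215);k2=red(s,315,340,150,190);print(k1,k2)
print("knob tri",tri(t,k1[:2],s,k2[:2]),"top plane",onz(t,*k1[:2],.10))
# base corners
h=cv2.cvtColor(t["color"],cv2.COLOR_RGB2HSV)
m=((h[...,0]>12)&(h[...,0]<28)&(h[...,1]>70)&(h[...,2]>150)).astype(np.uint8);m[:, :270]=0;m[:,380:]=0;m[:140]=0;m[235:]=0
m=cv2.morphologyEx(m,cv2.MORPH_OPEN,np.ones((3,3)))
p=np.argwhere(m)[:,::-1].astype(np.float32);rc=cv2.minAreaRect(p);bx=cv2.boxPoints(rc);print(rc)
W=np.array([onz(t,*q,.012) for q in bx]);print(W,np.linalg.norm(W-np.roll(W,1,0),axis=1),W.mean(0))
E
```

```text
(np.float64(396.60714285714283), np.float64(199.76785714285714), 56, (np.int64(391), np.int64(403), np.int64(195), np.int64(205))) (np.float64(327.42622950819674), np.float64(169.0), 122, (np.int64(324), np.int64(331), np.int64(161), np.int64(177)))
knob tri (array([ 0.46187959, -0.17564661,  0.07943558]), np.float64(0.0004284153424153994)) top plane [ 0.4603325  -0.17147667  0.1       ]
((324.93792724609375, 185.5804443359375), (64.57254028320312, 73.75833892822266), 85.66769409179688)
[[ 0.55929263  0.05526295  0.012     ]
 [ 0.57502994 -0.1062771   0.012     ]
 [ 0.43327162 -0.11819208  0.012     ]
 [ 0.41835934  0.04145375  0.012     ]] [0.14160822 0.16230481 0.14225817 0.16034078] [ 0.49648838 -0.03193812  0.012     ]
```

View pics/crop.png

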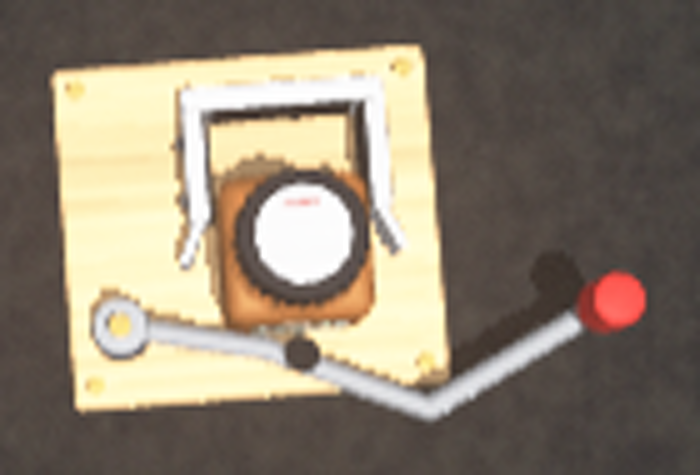

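View pics/crop2.png

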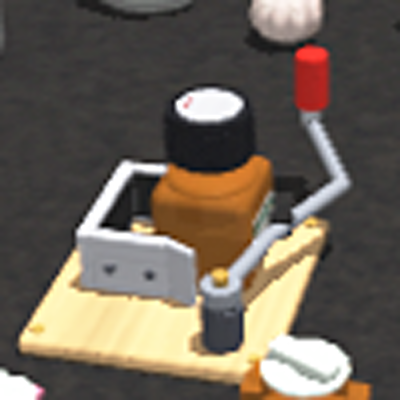

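The crops show the small amber jar with its tight black, white-topped cap standing in the brace mouth. Cap top centre is at about (335.6,186.6) and the knob top at about (398.6,200), so this is the right jar.

```bash
python3 - <<'E'
from h import *
t=load('pics/top0.npy');s=load('pics/side0.npy')
th=np.radians(5.3);R=np.array([[np.cos(th),-np.sin(th)],[np.sin(th),np.cos(th)]])
k=onz(t,398.6,200,.106);c=onz(t,335.6,186.6,.124)
print("knob",k,"cap",c, "side cap", tri(t,(335.6,186.6),s,(250+209/4,150+105/4)))
O=k[:2]-R@[-.062,-.124]; print("origin",O,"cap in brace",R.T@(c[:2]-O))
Ob=np.array([.4965,-.0319]);print("base centre in brace",R.T@(Ob-O))
for u,v in [(190,100),(365,85)]: # back stop outer/inner corners approx
    q=onz(t,275+u/5,140+v/5,.064); print("cheek",R.T@(q[:2]-O))
# cheek inner faces
for u,v in [(207,160),(362,150)]:
    q=onz(t,275+u/5,140+v/5,.064); print("inner",R.T@(q[:2]-O))
print("stop knob",O+R@[.020,-.110],"hinge",O+R@[-.055,.075], 'hingepix',proj(t,[*(O+R@[-.055,.075]),.06]))
E
```

```text
knob [ 0.4594353  -0.17421788  0.106     ] cap [ 0.48157032 -0.04866152  0.124     ] side cap (array([ 0.48196077, -0.04877924,  0.12139409]), np.float64(0.00020147649132871124))
origin [ 0.50971628 -0.04502104] cap in brace [-0.02836189 -0.00102506]
base centre in brace [-0.01194777  0.01428574]
cheek [0.0368406  0.03730417]
cheek [ 0.03788076 -0.03572545]
inner [0.01129482 0.0321592 ]
inner [ 0.01079295 -0.03226669]
stop knob [ 0.53979153 -0.15270334] hinge [0.44802362 0.02457793] hingepix (np.float64(298.088727068353), np.float64(205.54023885180465))
```

Request:
arm_command:
  series:
    - {"x": 2.8, "y": 5.4, "az": 9, "gripper": -0.2}
    - {"x": 5.6, "y": 10.8, "az": 18, "gripper": -0.2}
    - {"x": 8.4, "y": 16.2, "az": 27, "gripper": -0.2}
    - {"x": 11.2, "y": 21.6, "az": 36, "gripper": -0.2}
    - {"x": 14, "y": 27, "az": 45, "gripper": -0.2}
    - {"x": 16.8, "y": 32.4, "az": 54, "gripper": -0.2}
    - {"x": 19.6, "y": 37.8, "az": 63, "gripper": -0.2}
    - {"x": 22.2, "y": 43, "az": 72, "gripper": -0.2}
  squeeze: 60

```text
validation failed for argument at $.se...
```

Request:
arm_command:
  series:
    - {"z": 0, "gripper": -0.2}
    - {"z": 0, "gripper": -0.2}

```text
validation failed for argument at $.se...
```

```bash
python3 - <<'E'
from h import *
t=snap("top","pics/top1.png");snap("side","pics/side1.png")
print(r.get_state())
E
```

```text
{'clock': 0.3, 'joint_pos': array([ 1.13122148,  0.62874078,  0.03847149,  1.51766471, -0.02703411,
        0.99631795, -0.01998563]), 'joint_velocities': array([-9.39576320e-05, -3.06585312e-03, -1.34953617e-03, -3.85437945e-03,
        9.42115390e-04, -2.15819801e-03, -2.35822914e-03]), 'effort': array([-1.43756090e-03, -5.62720335e+01,  1.22356933e+00, -1.93370426e+01,
        1.08159799e-02,  6.65029060e-03, -4.97054515e-06]), 'tool_pos': array([ 0.23731287, -0.6049408 ,  0.23100705]), 'ee_rot': array([-3.06270508e-04,  9.82588395e-01,  1.85795455e-01, -3.24977515e-05]), 'contact_force': array([0.36615153, 0.61213992, 0.0964839 ]), 'moment': array([ 0.01875493, -0.01186457,  0.0424196 ]), 'gripper_force': 0.0, 'width': 0.08564169730639754}
```

Request:
arm_command:
  series:
    - {"x": 2.8, "y": 5.4, "z": 0, "ax": 0, "ay": 0, "az": 9, "gripper": -0.2}
    - {"x": 5.6, "y": 10.8, "z": 0, "ax": 0, "ay": 0, "az": 18, "gripper": -0.2}
    - {"x": 8.4, "y": 16.2, "z": 0, "ax": 0, "ay": 0, "az": 27, "gripper": -0.2}
    - {"x": 11.2, "y": 21.6, "z": 0, "ax": 0, "ay": 0, "az": 36, "gripper": -0.2}
    - {"x": 14, "y": 27, "z": 0, "ax": 0, "ay": 0, "az": 45, "gripper": -0.2}
    - {"x": 16.8, "y": 32.4, "z": 0, "ax": 0, "ay": 0, "az": 54, "gripper": -0.2}
    - {"x": 19.6, "y": 37.8, "z": 0, "ax": 0, "ay": 0, "az": 63, "gripper": -0.2}
    - {"x": 22.2, "y": 43, "z": 0, "ax": 0, "ay": 0, "az": 72, "gripper": -0.2}
  squeeze: 60

```text
clock: 1.3
tool_pos: [0.4603, -0.1734, 0.2316]
ee_rot: [0.0, 0.684, 0.73, 0.0]
contact_force: [1.4, 0.3, -0.4]
width: 0.0514
gripper_force: 0.0
```

Request:
arm_command:
  series:
    - {"x": 0, "y": 0, "z": -5, "ax": 0, "ay": 0, "az": 0, "gripper": -0.2}
    - {"x": 0, "y": 0, "z": -9, "ax": 0, "ay": 0, "az": 0, "gripper": -0.2}
    - {"x": 0, "y": 0, "z": -10, "ax": 0, "ay": 0, "az": 0, "gripper": -0.2}
    - {"x": 0, "y": 0, "z": -10, "ax": 0, "ay": 0, "az": 0, "gripper": -0.2}

```text
clock: 1.8
tool_pos: [0.4596, -0.1752, 0.1315]
ee_rot: [-0.0, 0.686, 0.728, -0.0]
contact_force: [-0.1, 0.7, 0.4]
width: 0.051
gripper_force: 0.0
```

```bash
python3 - <<'E'
from h import *
t=snap("top","pics/top1.png");s=snap("side","pics/side1.png")
a=cv2.resize(t["color"][150:240,330:430],(400,360));b=cv2.resize(s["color"][90:190,280:380],(400,400))[:360]
cv2.imwrite('pics/c1.png',np.hstack([a,b])[:,:,::-1])
E
```

```text
(no output)
```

View pics/c1.png

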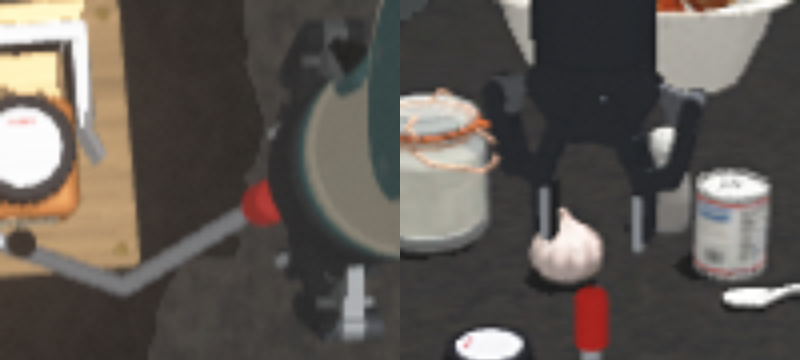

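The side view shows the knob (crop 592,290) midway between the fingertips (545 and 638). I'll go down over it, then swing it along its arc.

Request:
arm_command:
  series:
    - {"x": 0, "y": 0, "z": -3, "ax": 0, "ay": 0, "az": 0, "gripper": -0.2}
    - {"x": 0, "y": 0, "z": -6, "ax": 0, "ay": 0, "az": 0, "gripper": -0.2}
    - {"x": 0, "y": 0, "z": -6, "ax": 0, "ay": 0, "az": 0, "gripper": -0.2}
    - {"x": 1.4, "y": 0.15, "z": -6, "ax": 0, "ay": 0, "az": 0, "gripper": -0.2}
    - {"x": 2.5, "y": 0.3, "z": -6, "ax": 0, "ay": 0, "az": 3, "gripper": -0.2}
    - {"x": 3.5, "y": 0.45, "z": -6, "ax": 0, "ay": 0, "az": 6, "gripper": -0.2}

```text
clock: 2.65
tool_pos: [0.4937, -0.1706, 0.0721]
ee_rot: [-0.001, 0.645, 0.764, -0.001]
contact_force: [-5.3, 0.5, 3.2]
width: 0.051
gripper_force: 2.6
```

Request:
arm_command:
  series:
    - {"x": 1, "y": 0.27, "z": 0, "ax": 0, "ay": 0, "az": 3, "gripper": -0.2}
    - {"x": 2, "y": 0.6, "z": 0, "ax": 0, "ay": 0, "az": 6, "gripper": -0.2}
    - {"x": 3, "y": 0.98, "z": 0, "ax": 0, "ay": 0, "az": 9, "gripper": -0.2}
    - {"x": 4, "y": 1.4, "z": 0, "ax": 0, "ay": 0, "az": 12, "gripper": -0.2}
    - {"x": 5, "y": 1.9, "z": 0, "ax": 0, "ay": 0, "az": 15, "gripper": -0.2}
    - {"x": 5.85, "y": 2.4, "z": 0, "ax": 0, "ay": 0, "az": 18, "gripper": -0.2}
    - {"x": 5.85, "y": 2.4, "z": 0, "ax": 0, "ay": 0, "az": 18, "gripper": -0.2}

```text
clock: 3.52
tool_pos: [0.552, -0.148, 0.0718]
ee_rot: [-0.001, 0.519, 0.855, -0.002]
contact_force: [-4.4, -2.1, 5.1]
width: 0.0513
gripper_force: 2.7
```

```bash
python3 - <<'E'
from h import *
t=snap("top","pics/top2.png");s=snap("side","pics/side2.png")
a=cv2.resize(t["color"][130:230,280:400],(480,400));b=cv2.resize(s["color"][130:250,240:340],(320,384))
b=cv2.copyMakeBorder(b,0,16,0,0,0)
cv2.imwrite('pics/c2.png',np.hstack([a,b])[:,:,::-1])
E
```

```text
(no output)
```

View pics/c2.png

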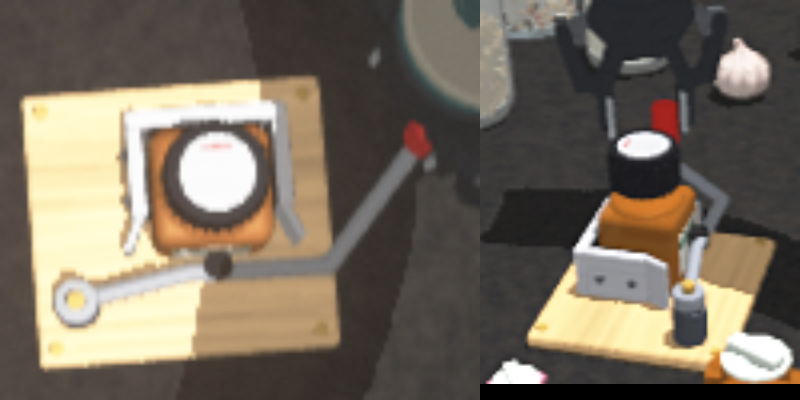

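The knob is near its stop and the jar is close to the back stop, with the cap at crop (216,172). Force is still low, so I'll press on until it hits the stop.

Request:
arm_command:
  series:
    - {"x": 0.25, "y": 0.13, "z": 0, "ax": 0, "ay": 0, "az": 0, "gripper": -0.2}
    - {"x": 0.5, "y": 0.27, "z": 0, "ax": 0, "ay": 0, "az": 1, "gripper": -0.2}
    - {"x": 0.5, "y": 0.27, "z": 0, "ax": 0, "ay": 0, "az": 1, "gripper": -0.2}

```text
clock: 4.0
tool_pos: [0.5556, -0.1459, 0.0717]
ee_rot: [-0.001, 0.512, 0.859, -0.003]
contact_force: [-7.3, -2.9, 5.8]
width: 0.0514
gripper_force: 3.9
```

```bash
cat >> h.py <<'E'
Ob=np.array([.5097,-.045]);th=np.radians(5.3);Rb=np.array([[np.cos(th),-np.sin(th)],[np.sin(th),np.cos(th)]])
def cap(c,z=.124):
    m=(c["color"].min(2)>185)&(np.ptp(c["color"].astype(int),axis=2)<25)
    m=m.astype(np.uint8);M=np.zeros_like(m);M[160:200,315:352]=m[160:200,315:352]
    n,l,st,ce=cv2.connectedComponentsWithStats(M)
    for i in range(1,n):
        if st[i,4]>60: q=onz(c,*ce[i],z);print(st[i],ce[i],q,"brace",Rb.T@(q[:2]-Ob))
E
python3 - <<'E'
from h import *
cap(load('pics/top0.npy'));print();cap(load('pics/top2.npy'));print();cap(snap("top","pics/top3.png"))
E
```

```text
[348 160   4  24  68] [349.95588235 169.60294118] [ 0.51516748 -0.07600608  0.124     ] brace [ 0.00258006 -0.03137856]
[326 177  20  20 295] [335.27457627 186.25762712] [ 0.48222185 -0.04802501  0.124     ] brace [-0.02764009 -0.00047391]

[325 163  19  20 294] [333.90816327 172.58163265] [ 0.50874423 -0.04502235  0.124     ] brace [-9.53744186e-04  6.60279856e-05]

[325 162  19  20 293] [333.86006826 171.83617747] [ 0.51019486 -0.04490925  0.124     ] brace [5.01123689e-04 4.46485422e-05]
```

Request:
arm_command:
  series:
    - {"x": 0.2, "y": 0.1, "z": 0, "ax": 0, "ay": 0, "az": 0, "gripper": -0.2}
    - {"x": 0.4, "y": 0.2, "z": 0, "ax": 0, "ay": 0, "az": 0, "gripper": -0.2}
    - {"x": 0.4, "y": 0.2, "z": 0, "ax": 0, "ay": 0, "az": 0, "gripper": -0.2}

```text
clock: 4.42
tool_pos: [0.5562, -0.1457, 0.0715]
ee_rot: [-0.004, 0.512, 0.859, -0.005]
contact_force: [-12.2, -4.8, 9.4]
width: 0.0513
gripper_force: 6.9
```

```bash
python3 - <<'E'
from h import *
c=snap("top","pics/top4.png");cap(c);print(proj(c,[.540,-.153,.106]))
for f in('pics/top2.npy','pics/top3.npy','pics/top4.npy'):
    c=load(f);h=cv2.cvtColor(c["color"],cv2.COLOR_RGB2HSV);m=((h[...,0]<6)|(h[...,0]>174))&(h[...,1]>170)&(h[...,2]>60)
    v,u=np.nonzero(m[155:180,375:392]);print(u.mean()+375,v.mean()+155,len(u),v.min()+155)
E
```

```text
[325 162  19  20 295] [333.83728814 171.65423729] [ 0.51054854 -0.0448603   0.124     ] brace [8.57821743e-04 6.07265848e-05]
(np.float64(388.0018123917753), np.float64(159.3281349618108))
383.8695652173913 164.43478260869566 23 162
382.76 162.52 25 159
383.0 162.3846153846154 26 159
```

The force doubled with almost no movement, so the lever is at its stop. The jar is home, with its centre at about +0.9 mm. Now I'll follow the lever back.

Request:
arm_command:
  series:
    - {"x": -1.75, "y": -0.97, "z": 0, "ax": 0, "ay": 0, "az": -4, "gripper": -0.2}
    - {"x": -2.75, "y": -1.47, "z": 0, "ax": 0, "ay": 0, "az": -7, "gripper": -0.2}
    - {"x": -3.75, "y": -1.89, "z": 0, "ax": 0, "ay": 0, "az": -10, "gripper": -0.2}
    - {"x": -4.75, "y": -2.27, "z": 0, "ax": 0, "ay": 0, "az": -13, "gripper": -0.2}
    - {"x": -6.75, "y": -2.87, "z": 0, "ax": 0, "ay": 0, "az": -19, "gripper": -0.2}
    - {"x": -8.85, "y": -3.17, "z": 0, "ax": 0, "ay": 0, "az": -25, "gripper": -0.2}
    - {"x": -10.25, "y": -3.32, "z": 0, "ax": 0, "ay": 0, "az": -25, "gripper": -0.2}
    - {"x": -10.25, "y": -3.32, "z": 0, "ax": 0, "ay": 0, "az": -25, "gripper": -0.2}

```text
clock: 5.48
tool_pos: [0.4597, -0.1749, 0.0715]
ee_rot: [0.0, 0.685, 0.728, 0.001]
contact_force: [-0.2, 0.4, -0.2]
width: 0.0508
gripper_force: 0.0
```

Request:
arm_command:
  series:
    - {"x": 0, "y": 0, "z": 5, "ax": 0, "ay": 0, "az": 0, "gripper": -0.2}
    - {"x": 0, "y": 0, "z": 10, "ax": 0, "ay": 0, "az": 0, "gripper": -0.2}
    - {"x": 1.7, "y": 4, "z": 13, "ax": 0, "ay": 0, "az": -9, "gripper": -1}
    - {"x": 3.4, "y": 8.5, "z": 13, "ax": 0, "ay": 0, "az": -18, "gripper": -1}
    - {"x": 5.1, "y": 13, "z": 13, "ax": 0, "ay": 0, "az": -27, "gripper": -1}
    - {"x": 5.1, "y": 13, "z": 13, "ax": 0, "ay": 0, "az": -36, "gripper": -1}
    - {"x": 5.1, "y": 13, "z": 13, "ax": 0, "ay": 0, "az": -45, "gripper": -1}
    - {"x": 5.1, "y": 13, "z": 13, "ax": 0, "ay": 0, "az": -45, "gripper": -1}

```text
clock: 6.48
tool_pos: [0.5117, -0.0441, 0.2016]
ee_rot: [0.0, 0.911, 0.412, 0.001]
contact_force: [0.3, 0.2, -0.1]
width: 0.0855
gripper_force: 0.0
```

```bash
python3 - <<'E'
from h import *
t=snap("top","pics/top5.png");s=snap("side","pics/side5.png")
a=cv2.resize(t["color"][130:230,280:420],(448,320));b=cv2.resize(s["color"][70:250,230:370],(249,320))
cv2.imwrite('pics/c5.png',np.hstack([a,b])[:,:,::-1])
h=cv2.cvtColor(s["color"],cv2.COLOR_RGB2HSV);m=((h[...,0]<6)|(h[...,0]>174))&(h[...,1]>170)&(h[...,2]>100)
v,u=np.nonzero(m[150:190,310:345]);print(u.mean()+310,v.mean()+150)
print(r.get_state()["tool_pos"])
E
```

```text
327.42622950819674 169.0
[ 0.51114349 -0.04463416  0.20145648]
```

View pics/c5.png

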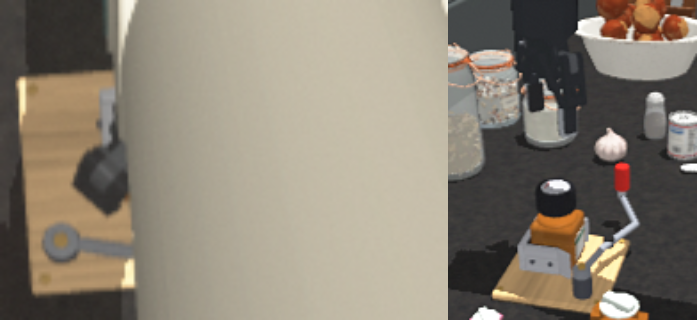

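The knob is back at its rest pixel (327.4,169.0). The jar stands in the brace below the open gripper. I'll check the jar's place in the side view and go down to the cap.

```bash
python3 - <<'E'
from h import *
for f in('pics/side2.npy','pics/side5.npy'):
    c=load(f);m=((c["color"].min(2)>170)).astype(np.uint8);M=np.zeros_like(m);M[160:190,275:325]=m[160:190,275:325]
    n,l,st,ce=cv2.connectedComponentsWithStats(M);i=1+st[1:,4].argmax();print(ce[i],st[i],onz(c,*ce[i],.124),proj(c,[.5105,-.045,.124]))
E
```

```text
[290.53535354 174.77777778] [283 171  16   8  99] [ 0.50894332 -0.04279755  0.124     ] (np.float64(290.28329258529726), np.float64(174.24802754129882))
[292.21568627 173.37254902] [286 171  13   6  51] [ 0.50781246 -0.05032022  0.124     ] (np.float64(290.28329258529726), np.float64(174.24802754129882))
```

Request:
arm_command:
  series:
    - {"x": 0, "y": 0, "z": -4, "ax": 0, "ay": 0, "az": 0, "gripper": -1}
    - {"x": 0, "y": 0, "z": -8, "ax": 0, "ay": 0, "az": 0, "gripper": -1}
    - {"x": 0, "y": 0, "z": -11.4, "ax": 0, "ay": 0, "az": 0, "gripper": -1}
    - {"x": 0, "y": 0, "z": -11.4, "ax": 0, "ay": 0, "az": 0, "gripper": -1}
  squeeze: 50

```text
clock: 7.08
tool_pos: [0.5088, -0.045, 0.0854]
ee_rot: [-0.001, 0.912, 0.411, -0.002]
contact_force: [0.1, 0.4, -0.5]
width: 0.0853
gripper_force: 0.0
```

Request:
arm_command:
  series:
    - {"x": 0, "y": 0, "z": 0, "ax": 0, "ay": 0, "az": 0, "gripper": 1}
    - {"x": 0, "y": 0, "z": 0, "ax": 0, "ay": 0, "az": 0, "gripper": 1}
    - {"x": 0, "y": 0, "z": 0, "ax": 0, "ay": 0, "az": 0, "gripper": 1}
    - {"x": 0, "y": 0, "z": 0, "ax": 0, "ay": 0, "az": 0, "gripper": 1}
    - {"x": 0, "y": 0, "z": 0, "ax": 0, "ay": 0, "az": 0, "gripper": 1}
    - {"x": 0, "y": 0, "z": 0, "ax": 0, "ay": 0, "az": 0, "gripper": 1}

```text
clock: 7.82
tool_pos: [0.5113, -0.045, 0.0891]
ee_rot: [0.001, 0.912, 0.41, 0.001]
contact_force: [-0.5, 0.8, 4.4]
width: 0.0506
gripper_force: 51.0
```

Request:
arm_command:
  series:
    - {"x": 0, "y": 0, "z": 0, "ax": 0, "ay": 0, "az": 7, "gripper": 1}
    - {"x": 0, "y": 0, "z": 0, "ax": 0, "ay": 0, "az": 14, "gripper": 1}
    - {"x": 0, "y": 0, "z": 0, "ax": 0, "ay": 0, "az": 21, "gripper": 1}
    - {"x": 0, "y": 0, "z": 0, "ax": 0, "ay": 0, "az": 28, "gripper": 1}
    - {"x": 0, "y": 0, "z": 0, "ax": 0, "ay": 0, "az": 35, "gripper": 1}
    - {"x": 0, "y": 0, "z": 0, "ax": 0, "ay": 0, "az": 42, "gripper": 1}

```text
clock: 8.57
tool_pos: [0.5121, -0.0447, 0.0892]
ee_rot: [0.001, 0.703, 0.711, 0.002]
contact_force: [0.4, 1.4, 3.2]
width: 0.0506
gripper_force: 51.2
```

```bash
python3 -c "
from h import *
s=r.get_state();print(s['moment'],s['contact_force'],s['tool_pos'],s['joint_pos'])"
```

```text
[ 0.30340645  0.0859459  -0.28744714] [0.39703854 1.415871   3.20281751] [ 0.51207353 -0.04472649  0.08917334] [ 0.22456395  0.66624622 -0.28612791  2.01591698  0.36892913  0.50409923
 -0.31789193]
```

Request:
arm_command:
  series:
    - {"x": 0, "y": 0, "z": 0, "ax": 0, "ay": 0, "az": 7, "gripper": 1}
    - {"x": 0, "y": 0, "z": 0, "ax": 0, "ay": 0, "az": 14, "gripper": 1}
    - {"x": 0, "y": 0, "z": 0, "ax": 0, "ay": 0, "az": 21, "gripper": 1}
    - {"x": 0, "y": 0, "z": 0, "ax": 0, "ay": 0, "az": 28, "gripper": 1}
    - {"x": 0, "y": 0, "z": 0, "ax": 0, "ay": 0, "az": 32, "gripper": 1}
    - {"x": 0, "y": 0, "z": 0, "ax": 0, "ay": 0, "az": 32, "gripper": 1}
    - {"x": 0, "y": 0, "z": 0, "ax": 0, "ay": 0, "az": 32, "gripper": 1}

```text
clock: 9.45
tool_pos: [0.5124, -0.0446, 0.0891]
ee_rot: [0.002, 0.482, 0.876, 0.001]
contact_force: [0.4, 1.9, 6.9]
width: 0.0509
gripper_force: 51.9
```

```bash
python3 -c "
from h import *
s=r.get_state();print(s['moment'],s['contact_force'],s['tool_pos'],s['joint_pos'])
t=snap('top','pics/top6.png');s=snap('side','pics/side6.png')
a=cv2.resize(s['color'][120:250,240:360],(480,520));cv2.imwrite('pics/c6.png',a[:,:,::-1])"
```

```text
[ 0.40324743 -0.00921726 -0.13321416] [0.36135755 1.94331425 6.87766911] [ 0.51235624 -0.04457024  0.08914411] [ 0.32389039  0.68766986 -0.43824634  2.01278834  0.54044491  0.55042543
  0.06949198]
```

View pics/c6.png

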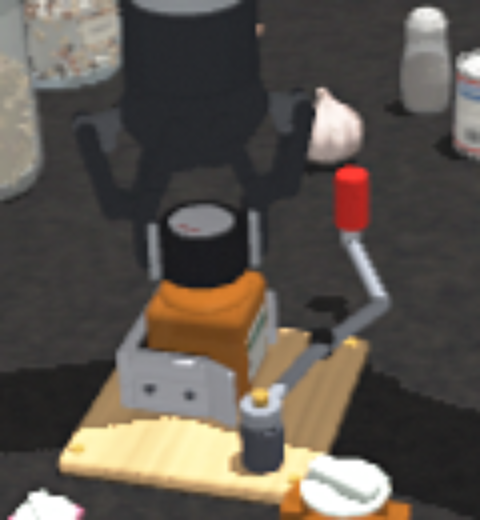

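The label's red mark now sits at lower left (187,225), toward +y, so the cap has turned about 74° with the jar still seated. I'll add a few degrees and try a small lift.

Request:
arm_command:
  series:
    - {"x": 0, "y": 0, "z": 0, "ax": 0, "ay": 0, "az": 3, "gripper": 1}
    - {"x": 0, "y": 0, "z": 0, "ax": 0, "ay": 0, "az": 3, "gripper": 1}
    - {"x": 0, "y": 0, "z": 0.2, "ax": 0, "ay": 0, "az": 3, "gripper": 1}
    - {"x": 0, "y": 0, "z": 0.4, "ax": 0, "ay": 0, "az": 3, "gripper": 1}
    - {"x": 0, "y": 0, "z": 0.6, "ax": 0, "ay": 0, "az": 3, "gripper": 1}
    - {"x": 0, "y": 0, "z": 0.6, "ax": 0, "ay": 0, "az": 3, "gripper": 1}

```text
clock: 10.3
tool_pos: [0.5108, -0.0454, 0.0937]
ee_rot: [0.001, 0.459, 0.889, 0.0]
contact_force: [1.1, -0.5, -1.2]
width: 0.0509
gripper_force: 53.4
```

```bash
python3 -c "
from h import *
a=r.get_state();print(a['moment'],a['contact_force'],a['tool_pos'])
s=snap('side','pics/side7.png');o=load('pics/side6.npy')
def edge(c):
    h=cv2.cvtColor(c['color'],cv2.COLOR_RGB2HSV);m=(h[...,0]>8)&(h[...,0]<20)&(h[...,1]>190)&(h[...,2]>90)
    v,u=np.nonzero(m[185:225,272:310]);return u.mean()+272,v.mean()+185,v.min()+185,len(u)
print(edge(o),edge(s))"
```

```text
[-0.07705793 -0.34787454 -0.074235  ] [ 1.14186141 -0.54621819 -1.24073396] [ 0.51083561 -0.04542956  0.09367137]
(np.float64(292.1424501424501), np.float64(198.44729344729345), np.int64(188), 351) (np.float64(292.16180371352783), np.float64(197.75066312997347), np.int64(188), 377)
```

Request:
arm_command:
  series:
    - {"x": 0, "y": 0, "z": 0.5, "ax": 0, "ay": 0, "az": 0, "gripper": 1}
    - {"x": 0, "y": 0, "z": 1, "ax": 0, "ay": 0, "az": 0, "gripper": 1}
    - {"x": 0, "y": 0, "z": 1.6, "ax": 0, "ay": 0, "az": 0, "gripper": 1}
    - {"x": 0, "y": 0, "z": 2.4, "ax": 0, "ay": 0, "az": 0, "gripper": 1}
    - {"x": 0, "y": 0, "z": 3.2, "ax": 0, "ay": 0, "az": 0, "gripper": 1}
    - {"x": 0, "y": 0, "z": 4, "ax": 0, "ay": 0, "az": 0, "gripper": 1}
    - {"x": 0, "y": 0, "z": 4, "ax": 0, "ay": 0, "az": 0, "gripper": 1}
    - {"x": 0, "y": 0, "z": 4, "ax": 0, "ay": 0, "az": 0, "gripper": 1}

```text
clock: 11.35
tool_pos: [0.5102, -0.0452, 0.1332]
ee_rot: [-0.0, 0.459, 0.889, -0.0]
contact_force: [-1.1, -0.1, 0.3]
width: 0.0506
gripper_force: 53.5
```

```bash
python3 -c "
from h import *
a=r.get_state();print(a['moment'],a['contact_force'],a['tool_pos'],a['gripper_force'],a['width'])
s=snap('side','pics/side8.png')
b=cv2.resize(s['color'][120:250,240:360],(480,520));cv2.imwrite('pics/c8.png',b[:,:,::-1])"
```

```text
[ 0.03450163 -0.05388566 -0.01108185] [-1.14904146 -0.14151046  0.28765347] [ 0.51022739 -0.04519715  0.13322425] 53.49108240567148 0.05063534715724625
```

View pics/c8.png

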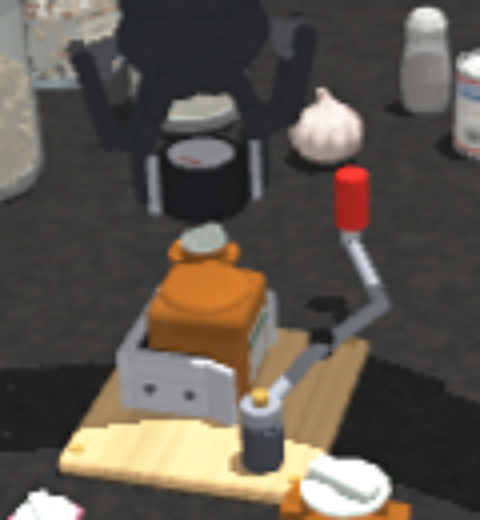

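The cap (crop 205,180) is held level above the exposed mouth (205,240). The jar is standing in the brace and the lever is at rest, so I'm handing in.

```bash
python3 -c "
from station import r
print(r.close_job())"
```

```text
the job is handed in; nothing more can be done
None
```

I pushed the jar home and the lever sprang back. The cap was then untwisted about 77° and is held level with its rim about 20 mm above the open jar. The job is handed in, and no pass/fail verdict came back.

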